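# Find the tin with the loose balls by shaking and hold it out

### The job

One of the three shut instrument tins in the tray has the steel grinding balls loose inside; the other two are packed tight. Working from left to right as the robot sees them, lift each tin off the tray and give it a brisk shake, setting it back flat in the tray before you take the next; shake all three, to be sure of it. Then hold the tin that rattles out to the person across the bench - its middle past the far rim of the tray, a good 15 cm above the bench, lid up, level and still - and finish while holding it there, the other two lying flat in the tray and the plates, tube rack and pen cup left alone.

Things in the scene. Friction and masses are not known exactly. Their poses are not given: they have to be found in the camera images.
- tray: shallow grey plastic tray fixed to the bench, 170 mm (its x) by 410 mm (its y), rim 18 mm high and 5 mm thick, floor 5 mm thick. Origin: centre of its underside, on the bench top (z = 0). Its x axis points away from the robot across the bench (turned up to 0.3 rad), its y axis to the robot's left; its far side is at +x
- tin_left: left-hand tin: closed flat metal box, hinged lid clipped shut, 140 mm long (its x, across the tray) by 60 mm wide (its y) by 42 mm tall. Origin: centre of its underside; z up. Lies on the tray's floor, 5 mm above the bench, about +130 mm along the tray's y. Cannot be crushed or opened; holds well in a grip of 40 N across its width at the middle of its length
- tin_middle: middle tin, looks exactly like tin_left, same origin; about 0 along the tray's y. Any of the three, drawn afresh each time, has three loose steel balls in it (25 mm, 64 g each) in a cavity 132 mm long, 52 wide and 34 high; in the other two a block of the same weight fills the cavity and does not move. Each tin weighs 0.31 to 0.50 kg in all: weight is no guide
- tin_right: right-hand tin, looks exactly like tin_left, same origin; about -130 mm along the tray's y. After a brisk swing along the tin's length (60 mm or more, 0.3 m/s) and a stop, loose balls roll on to the leading end, knock and lie there: the moment on the tool about the tin's y axis, read once the arm is still, differs by about 0.1 N m between a forward and a backward swing; without balls, by under 0.03
- plates: two stacked round culture plates, 90 mm across, 28 mm tall, to the left; leave alone. Origin: centre of the underside
- tube_rack: blue plastic rack of small coloured tubes, 75 by 110 mm, 50 mm tall, to the right; leave alone. Origin: centre of the underside
- pen_cup: white plastic cup with marker pens in it, 80 mm across the rim, about 135 mm tall with the pens, at the far left; leave alone. Origin: centre of the underside
There are look-alikes about, which are no part of the job. What is shaped like the tin_right but red is not meant.

How it is judged:
On the way, in this order (a step that is already met when the one before it is completed fails the run):
1. the left tin is lifted off the tray and steadied in the gripper, the other two lying in the tray (height (world z) of tin_left above 0.03 m and contact force between tin_left and the fingers above 1 N and angle between each of tin_middle, tin_right's own z axis and vertical below 0.12 rad and height (world z) of tin_middle between 0.002 and 0.012 m and height (world z) of tin_right between 0.002 and 0.012 m and linear speed of tin_left below 0.08 m/s and angular speed of tin_left below 0.6 rad/s).
2. the left tin, off the tray, is swung briskly one way (0.18 m/s, or 1.2 rad/s if rocked) (height (world z) of tin_left above 0.03 m and contact force between tin_left and the fingers above 1 N and angle between each of tin_middle, tin_right's own z axis and vertical below 0.12 rad and height (world z) of tin_middle between 0.002 and 0.012 m and height (world z) of tin_right between 0.002 and 0.012 m and (linear speed of tin_left above 0.18 m/s or angular speed of tin_left above 1.2 rad/s)).
3. the left tin's swing is stopped or turned back, still off the tray (all of step 1).
4. the middle tin is lifted off the tray and steadied in the gripper, the other two lying in the tray (height (world z) of tin_middle above 0.03 m and contact force between tin_middle and the fingers above 1 N and angle between each of tin_left, tin_right's own z axis and vertical below 0.12 rad and height (world z) of tin_left between 0.002 and 0.012 m and height (world z) of tin_right between 0.002 and 0.012 m and linear speed of tin_middle below 0.08 m/s and angular speed of tin_middle below 0.6 rad/s).
5. the middle tin, off the tray, is swung briskly one way (0.18 m/s, or 1.2 rad/s if rocked) (height (world z) of tin_middle above 0.03 m and contact force between tin_middle and the fingers above 1 N and angle between each of tin_left, tin_right's own z axis and vertical below 0.12 rad and height (world z) of tin_left between 0.002 and 0.012 m and height (world z) of tin_right between 0.002 and 0.012 m and (linear speed of tin_middle above 0.18 m/s or angular speed of tin_middle above 1.2 rad/s)).
6. the middle tin's swing is stopped or turned back, still off the tray (all of step 4).
7. the right tin is lifted off the tray and steadied in the gripper, the other two lying in the tray (height (world z) of tin_right above 0.03 m and contact force between tin_right and the fingers above 1 N and angle between each of tin_left, tin_middle's own z axis and vertical below 0.12 rad and height (world z) of tin_left between 0.002 and 0.012 m and height (world z) of tin_middle between 0.002 and 0.012 m and linear speed of tin_right below 0.08 m/s and angular speed of tin_right below 0.6 rad/s).
8. the right tin, off the tray, is swung briskly one way (0.18 m/s, or 1.2 rad/s if rocked) (height (world z) of tin_right above 0.03 m and contact force between tin_right and the fingers above 1 N and angle between each of tin_left, tin_middle's own z axis and vertical below 0.12 rad and height (world z) of tin_left between 0.002 and 0.012 m and height (world z) of tin_middle between 0.002 and 0.012 m and (linear speed of tin_right above 0.18 m/s or angular speed of tin_right above 1.2 rad/s)).
9. the right tin's swing is stopped or turned back, still off the tray (all of step 7).
At the end, for the whole second after the job is handed in: the tin with the balls is carried by the gripper alone, underside over 120 mm above the bench, lid up and level within 15 degrees, still, its middle over 90 mm past the tray's centre along the tray's x (beyond the far rim); the other two lie flat on the tray's floor, lid up, let go, at rest (((distance between ball_c0 and tin_left below 0.08 m and contact force between tin_left and the fingers above 1 N and height (world z) of tin_left above 0.12 m and angle between tin_left's own z axis and vertical below 0.26 rad and x of tin_left in the frame of tray above 0.09 m and linear speed of tin_left below 0.03 m/s and ((angle between tin_middle's own z axis and vertical below 0.12 rad and height (world z) of tin_middle between 0.002 and 0.012 m) and linear speed of tin_middle below 0.03 m/s and contact force between tin_middle and the fingers below 0.2 N) and ((angle between tin_right's own z axis and vertical below 0.12 rad and height (world z) of tin_right between 0.002 and 0.012 m) and linear speed of tin_right below 0.03 m/s and contact force between tin_right and the fingers below 0.2 N)) or (distance between ball_c0 and tin_middle below 0.08 m and contact force between tin_middle and the fingers above 1 N and height (world z) of tin_middle above 0.12 m and angle between tin_middle's own z axis and vertical below 0.26 rad and x of tin_middle in the frame of tray above 0.09 m and linear speed of tin_middle below 0.03 m/s and ((angle between tin_left's own z axis and vertical below 0.12 rad and height (world z) of tin_left between 0.002 and 0.012 m) and linear speed of tin_left below 0.03 m/s and contact force between tin_left and the fingers below 0.2 N) and ((angle between tin_right's own z axis and vertical below 0.12 rad and height (world z) of tin_right between 0.002 and 0.012 m) and linear speed of tin_right below 0.03 m/s and contact force between tin_right and the fingers below 0.2 N)) or (distance between ball_c0 and tin_right below 0.08 m and contact force between tin_right and the fingers above 1 N and height (world z) of tin_right above 0.12 m and angle between tin_right's own z axis and vertical below 0.26 rad and x of tin_right in the frame of tray above 0.09 m and linear speed of tin_right below 0.03 m/s and ((angle between tin_left's own z axis and vertical below 0.12 rad and height (world z) of tin_left between 0.002 and 0.012 m) and linear speed of tin_left below 0.03 m/s and contact force between tin_left and the fingers below 0.2 N) and ((angle between tin_middle's own z axis and vertical below 0.12 rad and height (world z) of tin_middle between 0.002 and 0.012 m) and linear speed of tin_middle below 0.03 m/s and contact force between tin_middle and the fingers below 0.2 N)))); the arm keeps its last pose, push and grip.
It fails at once if the plates is pushed more than 20 mm or tipped (distance of plates from where it was at the start of the episode above 0.02 m or angle between plates's own z axis and vertical above 0.3 rad).
It fails at once if the tube rack is pushed more than 20 mm or tipped (distance of tube_rack from where it was at the start of the episode above 0.02 m or angle between tube_rack's own z axis and vertical above 0.3 rad).
It fails at once if the pen cup is pushed more than 20 mm or tipped (distance of pen_cup from where it was at the start of the episode above 0.02 m or angle between pen_cup's own z axis and vertical above 0.3 rad).
It fails at once if a tin is turned over, lying out of the gripper ((height (world z) of tin_left below 0.05 m and angle between tin_left's own z axis and vertical above 1 rad and contact force between tin_left and the fingers below 0.2 N) or (height (world z) of tin_middle below 0.05 m and angle between tin_middle's own z axis and vertical above 1 rad and contact force between tin_middle and the fingers below 0.2 N) or (height (world z) of tin_right below 0.05 m and angle between tin_right's own z axis and vertical above 1 rad and contact force between tin_right and the fingers below 0.2 N)).
It also fails if it takes over 72 s, if anything falls off the work surface, if the arm or the gripper's body presses on something with over 40 N, if the wrist force passes 120 N, or if a joint passes its speed limit or range.

### The arm

A 6-joint arm with a two-finger parallel gripper is mounted at the origin on the work surface. World frame = base frame: x ahead of the robot, y to its left, z up, the work surface at z = 0. Lengths are in m, angles in rad, forces in N, time in s.
With the tool pointing down it reaches from about 0.4 to 0.825 m from the base axis. Payload 7 kg.
Tool frame: the origin (TCP) lies on the centre line of the jaws, within the pads' length; the fingertips stand 22 mm ahead of it and the grasp point (between the pads) lies 3 mm ahead of it (arm.tcp_to_tips is the distance from the TCP to the fingertips, in m); z points along the fingers, y is the line along which they close (so a half turn about z gives the same grasp; the last joint's range is limited). The gripper opens to 88 mm and grips with 3 to 60 N. Pads are 19 mm wide; open, the fingers measure 130 mm over their backs; the gripper's body (78 mm by 193 mm) begins 47 mm behind the grasp point.
Start: joints at [-0.842, 0.359, 0.012, 0, -1.224, -0.288], TCP at [0.288, -0.61, 0.249] pointing down, gripper open.
Joint ranges: [-3.07, 3.07], [-1.43, 2.12], [-1.02, 1.25], [-3.03, 1.67], [-3.05, -0], [-3.03, 3.03]. Speed limits (rad/s): [2.39, 2.39, 3.01, 3.14, 3.14, 3.14].

### API

Orientations are given as [roll, pitch, yaw] about the fixed x, y, z axes, in that order (R = Rz(yaw) Ry(pitch) Rx(roll)).
In Python, from station import arm gives the robot as it stands.
- The arm moves only by the tool jog_arm, never from a script. Its argument "targets" is a list of rows, each an object of numbers: "dx", "dy", "dz": the shift along the tool's x, y, z in mm; "rx", "ry", "rz": the turn, a rotation vector about the tool's x, y, z in rad; "gripper": the closure, from 0 (fully open) to 1 (shut). In form: [{"dx": .., "dy": .., "dz": .., "rx": .., "ry": .., "rz": .., "gripper": ..}, ...]. A call has exactly 8 rows; each row is the pose to reach, as a shift and turn from the pose commanded when the call began, along the tool's axes at that moment; what a row does not reach only later rows make up. A row lasts 1/12 s, in which the tool goes at most 41.7 mm and 7.16 degrees, less where a joint would pass 70% of its speed; a pose out of reach is approached as far as the arm can. A call with a gripper value outside its range is refused whole. The fingers move at their own pace and stop on an object; "force" is the grip in N (left out, the last holds). Time passes only in rows, so rows that repeat a pose let the fingers close, or fill a call up. It gives the time, the measured TCP pose, the force, the opening and the grip force at its end, in the units of the state.
- arm.get_state(): the state, without advancing time (a new reading comes with each control period).
- arm.grab_frame(name): name is "scene" or "top" or "wrist"; returns a dict with "frame" (384x512x3 uint8, red, green, blue), "z_map" (384x512 float32, m along the optical axis (not along the pixel's ray), 0 where there is no reading), "fx", "fy", "cx", "cy" (pixels), "view" (4x4, takes a point from world to camera coordinates). Camera axes: x right, y down, z forward; pixel columns grow to the right and rows downward; lengths in m; the calibration is good to about 2 mm. A picture is of the moment at which its call begins.
- arm.job_done(): hands the job in; it is judged then, once.
The state is a dict: "t": time; "q": joint angles; "qd": joint speeds; "joint_efforts": joint torques, N m; "eef_pos": TCP position; "ee_rot": TCP orientation; "force": force on the tool from outside, world axes, zero at the start; "moment": the same for the moment, N m; "width": finger opening in m; "gripper_force": force on a finger pad.
Only numpy, scipy, OpenCV 4.12 (cv2) and the standard library are available. Lean on these libraries where they do the work, as an engineer would, in place of code of your own. Each camera call takes 0.05 s, during which the arm holds its last target. There are 200 camera calls.

## Working session

There is one attempt and no reset: what is moved stays moved. The work goes in short steps, Python scripts to look and compute and a tool call to move; the robot and the scene stay as the last step left them, time stands still between calls to the robot, and variables do not carry over. Pictures are saved under pics/ and viewed, at most 10 in all, crops included, and the job is handed in when it is done.

Besides the shell and the picture viewer there is one more tool, called after "Call:" as name(argument=value, ...) on one line, values as JSON. jog_arm: Moves the arm, as the interface text tells. Its arguments: {"type":"object","properties":{"targets":{"type":"array","items":{"type":"object","properties":{"dx":{"type":"number"},"dy":{"type":"number"},"dz":{"type":"number"},"rx":{"type":"number"},"ry":{"type":"number"},"rz":{"type":"number"},"gripper":{"type":"number"}}}},"force":{"type":"number"}},"required":["targets"]}

```bash
mkdir -p pics; python3 - <<'E'
from station import arm
import cv2,numpy as np,pickle
d={n:arm.grab_frame(n) for n in("top","scene")}
pickle.dump(d,open('f.pkl','wb'))
for n in d: cv2.imwrite(f'pics/{n}0.png',d[n]['frame'][:,:,::-1])
s=arm.get_state();print(s['t'],s['eef_pos'],s['ee_rot'],s['force'],s['moment'],s['width'])
E
```

```text
0.1 [ 0.28782435 -0.61011369  0.24769962] [ 3.14008998e+00 -1.32398791e-04 -2.70085088e+00] [-0.0721617  -0.26834502  0.04925918] [ 0.02584963  0.02940026 -0.08057807] 0.08776082721017474
```

View pics/top0.png

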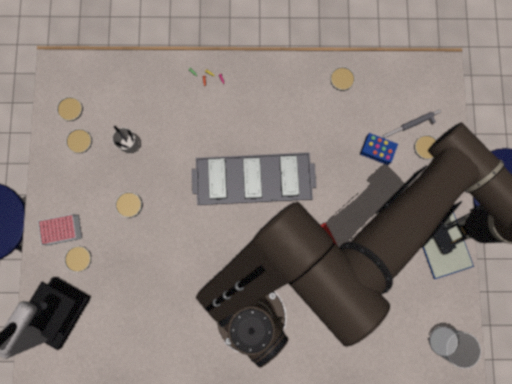

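View pics/scene0.png

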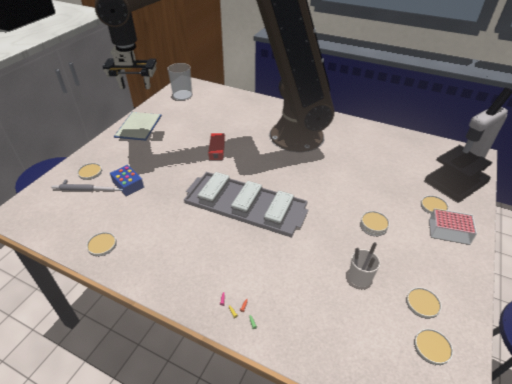

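The top view shows three pale tins in the dark tray at about (217,179), (253,178) and (289,176). The scene view (opposite side) shows them at (279,207), (247,197) and (213,187). The red look-alike is outside the tray at scene (217,146) and top (~327,232), so the pale ones are meant. The plates are at top (129,205), the cup at (126,140) and the rack at (379,148).

```bash
cat > h.py <<'E'
import numpy as np,cv2
from station import arm
def cloud(f):
    z=f['z_map'];v,u=np.indices(z.shape)
    p=np.stack([(u-f['cx'])/f['fx']*z,(v-f['cy'])/f['fy']*z,z,np.ones_like(z)],-1)
    return (p@np.linalg.inv(f['view']).T)[...,:3]
def tins(f,box=(0.3,0.8,-.35,.35)):
    P=cloud(f);m=(P[...,2]>.037)&(P[...,2]<.058)&(f['z_map']>0)&(P[...,0]>box[0])&(P[...,0]<box[1])&(P[...,1]>box[2])&(P[...,1]<box[3])&(f['frame'].min(-1)>110)
    n,l,st,_=cv2.connectedComponentsWithStats(m.astype(np.uint8))
    for i in range(1,n):
        if st[i,4]<40: continue
        q=P[l==i];r=cv2.minAreaRect((q[:,:2]*1000).astype(np.float32))
        rw,rh=r[1];a=r[2] if rw>rh else r[2]-90   # long-axis angle
        a=(a+90)%180-90
        print('tin',np.round(r[0],1),'size',np.round(sorted(r[1]),1),'axis deg',round(a,1),'z',round(float(np.median(q[:,2])),4),st[i,:4],'mean',np.round(q.mean(0)*1000,1))
def st():
    s=arm.get_state();print('t',round(s['t'],2),'pos',np.round(np.array(s['eef_pos'])*1000,1),'rot',np.round(s['ee_rot'],3),'F',np.round(s['force'],2),'M',np.round(s['moment'],3),'w',round(s['width'],4),'gf',round(s['gripper_force'],1),'q',np.round(s['q'],2));return s
E
python3 - <<'E'
from h import *;import pickle
d=pickle.load(open('f.pkl','rb'))
for n in d: print(n);tins(d[n])
f=d['top'];c=cv2.resize(f['frame'][110:250,170:350,::-1],None,fx=4,fy=4,interpolation=cv2.INTER_CUBIC);cv2.imwrite('pics/crop.png',c)
P=cloud(f)
# tray rim & obstacles
m=(P[...,2]>.009)&(P[...,2]<.026)&(f['frame'].max(-1)<110)&(P[...,0]>.3)&(P[...,0]<.75)&(abs(P[...,1])<.4)
n,l,s,_=cv2.connectedComponentsWithStats(m.astype(np.uint8));i=1+s[1:,4].argmax()
print('tray',cv2.minAreaRect((P[l==i][:,:2]*1000).astype(np.float32)))
for u,v in((129,205),(126,140),(379,148),(217,179)):print(np.round(P[v,u],3))
E
```

```text
top
tin [ 486.7 -136.9] size [ 60.8 140.1] axis deg 2.8 z 0.0484 [280 156  20  40] mean [ 486.4 -136.5   48.4]
tin [477.4 116.6] size [ 59.6 141.9] axis deg 2.5 z 0.0487 [209 158  18  41] mean [477.  116.3  48.6]
tin [479.3  -6.9] size [ 60.4 139.7] axis deg 3.2 z 0.0488 [243 158  20  40] mean [478.8  -6.5  48.7]
scene
tin [ 488.4 -133.3] size [ 61.2 142.4] axis deg 3.4 z 0.0474 [198 172  32  29] mean [ 494.  -131.8   47.3]
tin [479.6  -3.9] size [ 60.5 143.5] axis deg 3.0 z 0.0476 [232 181  30  30] mean [486.2  -2.1  47.3]
tin [478.2 119.7] size [ 59.8 140.1] axis deg 2.7 z 0.0472 [264 190  30  33] mean [484.  120.9  47.1]
tray ((493.9219970703125, 187.723388671875), (37.6677360534668, 134.4237518310547), 75.19107818603516)
[0.384 0.425 0.028]
[0.619 0.447 0.019]
[ 0.587 -0.458  0.039]
[0.473 0.117 0.045]
```

View pics/crop.png

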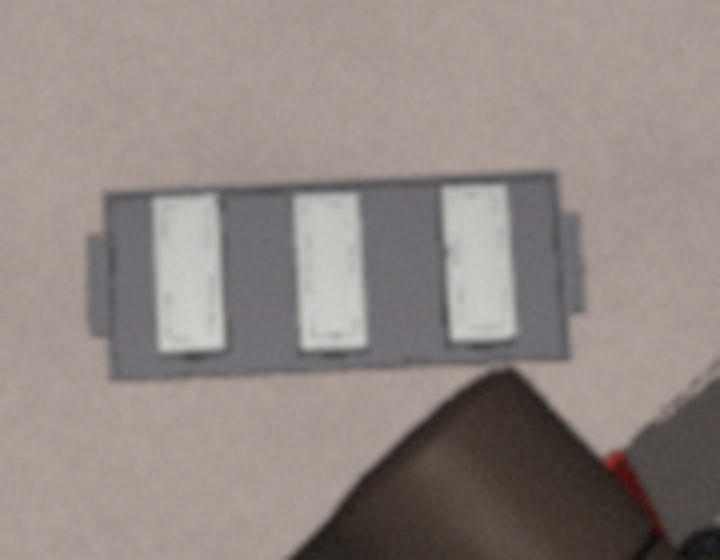

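The crop confirms three identical pale tins inside the tray, at crop (188,273), (331,272) and (480,264). The only red one is outside the tray, near (615,460). I'll move above the left tin.

Call:
jog_arm(targets=[{"dx":-30,"dy":36,"rz":0.05},{"dx":-60,"dy":72,"rz":0.1},{"dx":-90,"dy":108,"rz":0.15},{"dx":-115,"dy":138,"rz":0.2},{"dx":-140,"dy":168,"rz":0.25},{"dx":-165,"dy":198,"rz":0.3},{"dx":-190,"dy":228,"rz":0.35},{"dx":-215,"dy":258,"rz":0.39}], force=50)

```text
invalid input at $.targets[0]: expected keys dx, dy, dz, rx, ry, rz, gripper
```

```bash
cat >> h.py <<'E'
from scipy.spatial.transform import Rotation as Ro
def to(x,y,z,yaw=0.05-np.pi):
    s=st();R=Ro.from_euler('xyz',s['ee_rot']);T=Ro.from_euler('xyz',[np.pi,0,yaw])
    print('d',np.round(R.inv().apply(np.array([x,y,z])-np.array(s['eef_pos'])*1000),1),'r',np.round((R.inv()*T).as_rotvec(),3))
E
python3 -c "
from h import *
to(477.5,118,150)"
```

```text
t 0.1 pos [ 287.8 -610.1  247.7] rot [ 3.14  -0.    -2.701] F [-0.07 -0.27  0.05] M [ 0.026  0.029 -0.081] w 0.0878 gf 0.0 q [-0.84  0.36  0.01 -0.   -1.22 -0.29]
d [-482.2  577.5   98.5] r [ 0.001 -0.     0.391]
```

All keys are needed in each row.

Call:
jog_arm(targets=[{"dx":-25,"dy":30,"dz":0,"rx":0,"ry":0,"rz":0.05,"gripper":0},{"dx":-50,"dy":60,"dz":0,"rx":0,"ry":0,"rz":0.1,"gripper":0},{"dx":-75,"dy":90,"dz":0,"rx":0,"ry":0,"rz":0.15,"gripper":0},{"dx":-100,"dy":120,"dz":0,"rx":0,"ry":0,"rz":0.2,"gripper":0},{"dx":-125,"dy":150,"dz":0,"rx":0,"ry":0,"rz":0.25,"gripper":0},{"dx":-150,"dy":180,"dz":0,"rx":0,"ry":0,"rz":0.3,"gripper":0},{"dx":-175,"dy":210,"dz":0,"rx":0,"ry":0,"rz":0.35,"gripper":0},{"dx":-200,"dy":240,"dz":0,"rx":0,"ry":0,"rz":0.391,"gripper":0}], force=50)

```text
t: 0.77
eef_pos: [0.3663, -0.3063, 0.2484]
ee_rot: [3.141, -0.0, -3.095]
force: [0.3, 0.8, 0.2]
width: 0.0881
gripper_force: 0.0
```

```bash
python3 -c "
from h import *
to(477.5,118,150)"
```

```text
t 0.77 pos [ 366.3 -306.3  248.4] rot [ 3.141 -0.    -3.095] F [0.32 0.77 0.23] M [ 0.006 -0.197  0.018] w 0.0881 gf 0.0 q [-0.28  0.03 -0.41 -0.   -1.14 -1.24]
d [-131.   418.6   98.4] r [ 0.    -0.    -0.003]
```

Call:
jog_arm(targets=[{"dx":-8,"dy":30,"dz":0,"rx":0,"ry":0,"rz":0,"gripper":0},{"dx":-20,"dy":68,"dz":0,"rx":0,"ry":0,"rz":0,"gripper":0},{"dx":-32,"dy":106,"dz":0,"rx":0,"ry":0,"rz":0,"gripper":0},{"dx":-44,"dy":144,"dz":0,"rx":0,"ry":0,"rz":0,"gripper":0},{"dx":-56,"dy":182,"dz":0,"rx":0,"ry":0,"rz":0,"gripper":0},{"dx":-68,"dy":220,"dz":0,"rx":0,"ry":0,"rz":0,"gripper":0},{"dx":-80,"dy":256,"dz":0,"rx":0,"ry":0,"rz":0,"gripper":0},{"dx":-90,"dy":288,"dz":0,"rx":0,"ry":0,"rz":0,"gripper":0}])

```text
t: 1.43
eef_pos: [0.442, -0.0137, 0.2487]
ee_rot: [3.141, 0.0, -3.091]
force: [0.9, -1.4, -0.0]
width: 0.0877
gripper_force: 0.0
```

Call:
jog_arm(targets=[{"dx":-10,"dy":32,"dz":15,"rx":0,"ry":0,"rz":0,"gripper":0},{"dx":-20,"dy":62,"dz":30,"rx":0,"ry":0,"rz":0,"gripper":0},{"dx":-30,"dy":92,"dz":45,"rx":0,"ry":0,"rz":0,"gripper":0},{"dx":-38,"dy":116,"dz":60,"rx":0,"ry":0,"rz":0,"gripper":0},{"dx":-41,"dy":130,"dz":75,"rx":0,"ry":0,"rz":0,"gripper":0},{"dx":-41,"dy":130,"dz":90,"rx":0,"ry":0,"rz":0,"gripper":0},{"dx":-41,"dy":130,"dz":98,"rx":0,"ry":0,"rz":0,"gripper":0},{"dx":-41,"dy":130,"dz":98,"rx":0,"ry":0,"rz":0,"gripper":0}])

```text
t: 2.1
eef_pos: [0.4752, 0.1153, 0.1486]
ee_rot: [-3.14, -0.004, -3.092]
force: [-0.0, 0.5, -0.6]
width: 0.0879
gripper_force: 0.0
```

```bash
python3 - <<'E'
from h import *
to(477.5,118,36)
f=arm.grab_frame('wrist');tins(f);cv2.imwrite('pics/w1.png',f['frame'][:,:,::-1])
E
```

```text
t 2.1 pos [475.2 115.3 148.6] rot [-3.14  -0.004 -3.092] F [-0.    0.53 -0.61] M [-0.027  0.006  0.044] w 0.0879 gf 0.0 q [ 0.64  0.15 -0.52 -0.   -0.9  -2.16]
d [ -2.9   2.8 112.6] r [-0.002 -0.004 -0.   ]
tin [467.4  -6. ] size [ 60.2 116.5] axis deg 2.6 z 0.0476 [ 37  99  98 158] mean [456.2  -4.4  47.4]
tin [464.1 117.1] size [ 59.6 114. ] axis deg 3.2 z 0.0476 [216 105  86 152] mean [459.8 117.   47.5]
```

View pics/w1.png

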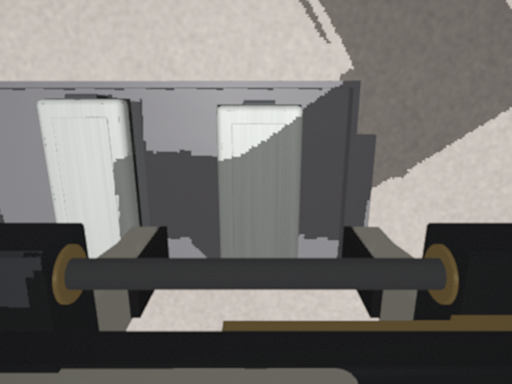

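The wrist view shows the left tin at px (260,180) between the open fingers and the middle one at (90,170). The grasp is aligned, so I'll descend.

Call:
jog_arm(targets=[{"dx":-2.5,"dy":2.5,"dz":15,"rx":0,"ry":0,"rz":0,"gripper":0},{"dx":-2.5,"dy":2.5,"dz":35,"rx":0,"ry":0,"rz":0,"gripper":0},{"dx":-2.5,"dy":2.5,"dz":55,"rx":0,"ry":0,"rz":0,"gripper":0},{"dx":-2.5,"dy":2.5,"dz":75,"rx":0,"ry":0,"rz":0,"gripper":0},{"dx":-2.5,"dy":2.5,"dz":92,"rx":0,"ry":0,"rz":0,"gripper":0},{"dx":-2.5,"dy":2.5,"dz":104,"rx":0,"ry":0,"rz":0,"gripper":0},{"dx":-2.5,"dy":2.5,"dz":112,"rx":0,"ry":0,"rz":0,"gripper":0},{"dx":-2.5,"dy":2.5,"dz":112,"rx":0,"ry":0,"rz":0,"gripper":0}])

```text
t: 2.82
eef_pos: [0.4786, 0.1179, 0.038]
ee_rot: [-3.141, -0.001, -3.093]
force: [-0.4, -0.2, -0.3]
width: 0.0878
gripper_force: 0.0
```

Call:
jog_arm(targets=[{"dx":0,"dy":0,"dz":0,"rx":0,"ry":0,"rz":0,"gripper":1},{"dx":0,"dy":0,"dz":0,"rx":0,"ry":0,"rz":0,"gripper":1},{"dx":0,"dy":0,"dz":0,"rx":0,"ry":0,"rz":0,"gripper":1},{"dx":0,"dy":0,"dz":0,"rx":0,"ry":0,"rz":0,"gripper":1},{"dx":0,"dy":0,"dz":0,"rx":0,"ry":0,"rz":0,"gripper":1},{"dx":0,"dy":0,"dz":0,"rx":0,"ry":0,"rz":0,"gripper":1},{"dx":0,"dy":0,"dz":0,"rx":0,"ry":0,"rz":0,"gripper":1},{"dx":0,"dy":0,"dz":0,"rx":0,"ry":0,"rz":0,"gripper":1}], force=50)

```text
t: 3.48
eef_pos: [0.4791, 0.1187, 0.0392]
ee_rot: [3.141, 0.001, -3.092]
force: [-2.0, -1.2, 7.2]
width: 0.0595
gripper_force: 50.0
```

```bash
python3 -c "
from h import *
st()"
```

```text
t 3.48 pos [479.1 118.7  39.2] rot [ 3.141e+00  1.000e-03 -3.092e+00] F [-1.97 -1.18  7.16] M [-0.297  0.433 -0.024] w 0.0595 gf 50.0 q [ 0.64  0.31 -0.64  0.   -0.62 -2.16]
```

Call:
jog_arm(targets=[{"dx":0,"dy":0,"dz":-8,"rx":0,"ry":0,"rz":0,"gripper":1},{"dx":0,"dy":0,"dz":-25,"rx":0,"ry":0,"rz":0,"gripper":1},{"dx":0,"dy":0,"dz":-45,"rx":0,"ry":0,"rz":0,"gripper":1},{"dx":0,"dy":0,"dz":-65,"rx":0,"ry":0,"rz":0,"gripper":1},{"dx":0,"dy":0,"dz":-85,"rx":0,"ry":0,"rz":0,"gripper":1},{"dx":0,"dy":0,"dz":-95,"rx":0,"ry":0,"rz":0,"gripper":1},{"dx":0,"dy":0,"dz":-100,"rx":0,"ry":0,"rz":0,"gripper":1},{"dx":0,"dy":0,"dz":-100,"rx":0,"ry":0,"rz":0,"gripper":1}])

```text
t: 4.15
eef_pos: [0.4789, 0.1187, 0.1392]
ee_rot: [3.141, 0.001, -3.092]
force: [0.5, 0.6, -4.7]
width: 0.0598
gripper_force: 50.0
```

Call:
jog_arm(targets=[{"dx":0,"dy":0,"dz":0,"rx":0,"ry":0,"rz":0,"gripper":1},{"dx":0,"dy":0,"dz":0,"rx":0,"ry":0,"rz":0,"gripper":1},{"dx":0,"dy":0,"dz":0,"rx":0,"ry":0,"rz":0,"gripper":1},{"dx":0,"dy":0,"dz":0,"rx":0,"ry":0,"rz":0,"gripper":1},{"dx":-35,"dy":0,"dz":0,"rx":0,"ry":0,"rz":0,"gripper":1},{"dx":-70,"dy":0,"dz":0,"rx":0,"ry":0,"rz":0,"gripper":1},{"dx":-100,"dy":0,"dz":0,"rx":0,"ry":0,"rz":0,"gripper":1},{"dx":-100,"dy":0,"dz":0,"rx":0,"ry":0,"rz":0,"gripper":1}])

```text
t: 4.82
eef_pos: [0.5838, 0.1241, 0.1376]
ee_rot: [-3.141, 0.002, -3.092]
force: [2.5, -0.9, -2.7]
width: 0.0598
gripper_force: 50.0
```

Call:
jog_arm(targets=[{"dx":0,"dy":0,"dz":0,"rx":0,"ry":0,"rz":0,"gripper":1},{"dx":0,"dy":0,"dz":0,"rx":0,"ry":0,"rz":0,"gripper":1},{"dx":0,"dy":0,"dz":0,"rx":0,"ry":0,"rz":0,"gripper":1},{"dx":0,"dy":0,"dz":0,"rx":0,"ry":0,"rz":0,"gripper":1},{"dx":0,"dy":0,"dz":0,"rx":0,"ry":0,"rz":0,"gripper":1},{"dx":0,"dy":0,"dz":0,"rx":0,"ry":0,"rz":0,"gripper":1},{"dx":0,"dy":0,"dz":0,"rx":0,"ry":0,"rz":0,"gripper":1},{"dx":0,"dy":0,"dz":0,"rx":0,"ry":0,"rz":0,"gripper":1}])

```text
t: 5.48
eef_pos: [0.5786, 0.1236, 0.1388]
ee_rot: [3.141, 0.0, -3.092]
force: [-0.5, 0.2, -4.6]
width: 0.0597
gripper_force: 50.0
```

```bash
python3 -c "
from h import *
st();arm.grab_frame('top');st()"
```

```text
t 5.48 pos [578.6 123.6 138.8] rot [ 3.141  0.    -3.092] F [-0.5   0.19 -4.64] M [-0.001  0.064  0.049] w 0.0597 gf 50.0 q [ 0.54  0.32 -0.32 -0.   -0.93 -2.06]
t 5.53 pos [578.6 123.6 138.7] rot [ 3.141  0.    -3.092] F [ 0.28 -0.4  -3.98] M [ 0.001 -0.015 -0.018] w 0.0595 gf 50.0 q [ 0.54  0.32 -0.32 -0.   -0.93 -2.06]
```

Call:
jog_arm(targets=[{"dx":35,"dy":0,"dz":0,"rx":0,"ry":0,"rz":0,"gripper":1},{"dx":70,"dy":0,"dz":0,"rx":0,"ry":0,"rz":0,"gripper":1},{"dx":100,"dy":0,"dz":0,"rx":0,"ry":0,"rz":0,"gripper":1},{"dx":100,"dy":0,"dz":0,"rx":0,"ry":0,"rz":0,"gripper":1},{"dx":100,"dy":0,"dz":0,"rx":0,"ry":0,"rz":0,"gripper":1},{"dx":100,"dy":0,"dz":0,"rx":0,"ry":0,"rz":0,"gripper":1},{"dx":100,"dy":0,"dz":0,"rx":0,"ry":0,"rz":0,"gripper":1},{"dx":100,"dy":0,"dz":0,"rx":0,"ry":0,"rz":0,"gripper":1}])

```text
t: 6.2
eef_pos: [0.4797, 0.1188, 0.1386]
ee_rot: [3.141, 0.0, -3.092]
force: [-0.2, 0.8, -4.9]
width: 0.0596
gripper_force: 50.0
```

Call:
jog_arm(targets=[{"dx":0,"dy":0,"dz":0,"rx":0,"ry":0,"rz":0,"gripper":1},{"dx":0,"dy":0,"dz":0,"rx":0,"ry":0,"rz":0,"gripper":1},{"dx":0,"dy":0,"dz":0,"rx":0,"ry":0,"rz":0,"gripper":1},{"dx":0,"dy":0,"dz":0,"rx":0,"ry":0,"rz":0,"gripper":1},{"dx":0,"dy":0,"dz":0,"rx":0,"ry":0,"rz":0,"gripper":1},{"dx":0,"dy":0,"dz":0,"rx":0,"ry":0,"rz":0,"gripper":1},{"dx":0,"dy":0,"dz":0,"rx":0,"ry":0,"rz":0,"gripper":1},{"dx":0,"dy":0,"dz":0,"rx":0,"ry":0,"rz":0,"gripper":1}])

```text
t: 6.87
eef_pos: [0.4789, 0.1185, 0.1386]
ee_rot: [3.142, 0.0, -3.092]
force: [0.2, -0.5, -4.4]
width: 0.0597
gripper_force: 50.0
```

```bash
python3 -c "
from h import *
st();arm.grab_frame('top');st()
to(479.1,118.7,39)"
```

```text
t 6.87 pos [478.9 118.5 138.6] rot [ 3.142  0.    -3.092] F [ 0.18 -0.48 -4.43] M [-0.05  -0.094  0.013] w 0.0597 gf 50.0 q [ 0.64  0.17 -0.53 -0.   -0.87 -2.16]
t 6.92 pos [478.9 118.5 138.6] rot [ 3.142  0.    -3.092] F [-0.11 -0.43 -4.02] M [ 0.013 -0.106  0.008] w 0.0599 gf 50.0 q [ 0.64  0.17 -0.53  0.   -0.87 -2.16]
t 6.92 pos [478.9 118.5 138.6] rot [ 3.142  0.    -3.092] F [-0.11 -0.43 -4.02] M [ 0.013 -0.106  0.008] w 0.0599 gf 50.0 q [ 0.64  0.17 -0.53  0.   -0.87 -2.16]
d [-0.3  0.1 99.6] r [ 0.  0. -0.]
```

The readings are noisy, so I'll average over several of them. I'll sample the present backward state, then repeat the forward swing.

```bash
cat >> h.py <<'E'
def avg(n=10):
    M=[]
    for _ in range(n): arm.grab_frame('top');M.append(arm.get_state()['moment'])
    M=np.array(M);print('M mean',M.mean(0).round(3),'sem',(M.std(0)/n**.5).round(3))
E
python3 -c "
from h import *
avg()"
```

```text
M mean [-0.01  -0.064 -0.006] sem [0.008 0.007 0.011]
```

Call:
jog_arm(targets=[{"dx":-35,"dy":0,"dz":0,"rx":0,"ry":0,"rz":0,"gripper":1},{"dx":-70,"dy":0,"dz":0,"rx":0,"ry":0,"rz":0,"gripper":1},{"dx":-100,"dy":0,"dz":0,"rx":0,"ry":0,"rz":0,"gripper":1},{"dx":-100,"dy":0,"dz":0,"rx":0,"ry":0,"rz":0,"gripper":1},{"dx":-100,"dy":0,"dz":0,"rx":0,"ry":0,"rz":0,"gripper":1},{"dx":-100,"dy":0,"dz":0,"rx":0,"ry":0,"rz":0,"gripper":1},{"dx":-100,"dy":0,"dz":0,"rx":0,"ry":0,"rz":0,"gripper":1},{"dx":-100,"dy":0,"dz":0,"rx":0,"ry":0,"rz":0,"gripper":1}])

```text
t: 8.08
eef_pos: [0.5779, 0.1235, 0.1387]
ee_rot: [-3.142, -0.0, -3.091]
force: [0.4, 0.7, -3.8]
width: 0.0598
gripper_force: 50.0
```

```bash
python3 -c "
from h import *
avg(6);avg(10)
to(479,118.5,39)"
```

```text
M mean [-0.036  0.024 -0.003] sem [0.011 0.01  0.01 ]
M mean [-0.031  0.008  0.007] sem [0.011 0.012 0.008]
t 8.88 pos [578.7 123.5 138.5] rot [-3.142 -0.    -3.092] F [ 0.12 -0.18 -4.45] M [0.02  0.03  0.063] w 0.0597 gf 50.0 q [ 0.54  0.32 -0.32 -0.   -0.93 -2.06]
d [99.8  0.  99.5] r [-0. -0. -0.]
```

There is about a 0.08 N m difference for the left tin, so it is the likely one. I'll set it back and check the others.

Call:
jog_arm(targets=[{"dx":25,"dy":0,"dz":5,"rx":0,"ry":0,"rz":0,"gripper":1},{"dx":55,"dy":0,"dz":10,"rx":0,"ry":0,"rz":0,"gripper":1},{"dx":80,"dy":0,"dz":20,"rx":0,"ry":0,"rz":0,"gripper":1},{"dx":95,"dy":0,"dz":35,"rx":0,"ry":0,"rz":0,"gripper":1},{"dx":100,"dy":0,"dz":50,"rx":0,"ry":0,"rz":0,"gripper":1},{"dx":100,"dy":0,"dz":65,"rx":0,"ry":0,"rz":0,"gripper":1},{"dx":100,"dy":0,"dz":78,"rx":0,"ry":0,"rz":0,"gripper":1},{"dx":100,"dy":0,"dz":84,"rx":0,"ry":0,"rz":0,"gripper":1}])

```text
t: 9.55
eef_pos: [0.4783, 0.1183, 0.0534]
ee_rot: [-3.141, -0.001, -3.092]
force: [0.2, 0.3, -3.7]
width: 0.0595
gripper_force: 50.0
```

Call:
jog_arm(targets=[{"dx":0,"dy":0,"dz":4,"rx":0,"ry":0,"rz":0,"gripper":1},{"dx":0,"dy":0,"dz":8,"rx":0,"ry":0,"rz":0,"gripper":1},{"dx":0,"dy":0,"dz":12,"rx":0,"ry":0,"rz":0,"gripper":1},{"dx":0,"dy":0,"dz":15,"rx":0,"ry":0,"rz":0,"gripper":1},{"dx":0,"dy":0,"dz":15.5,"rx":0,"ry":0,"rz":0,"gripper":1},{"dx":0,"dy":0,"dz":15.5,"rx":0,"ry":0,"rz":0,"gripper":1},{"dx":0,"dy":0,"dz":15.5,"rx":0,"ry":0,"rz":0,"gripper":1},{"dx":0,"dy":0,"dz":15.5,"rx":0,"ry":0,"rz":0,"gripper":1}])

```text
t: 10.22
eef_pos: [0.4789, 0.1186, 0.0392]
ee_rot: [3.141, 0.0, -3.092]
force: [0.7, 0.0, -3.5]
width: 0.06
gripper_force: 50.0
```

```bash
python3 -c "
from h import *
to(479,118.5,39)"
```

```text
t 10.22 pos [478.9 118.6  39.2] rot [ 3.141  0.    -3.092] F [ 0.74  0.02 -3.46] M [ 0.025 -0.054  0.033] w 0.06 gf 50.0 q [ 0.64  0.31 -0.64 -0.   -0.62 -2.16]
d [-0.1 -0.1  0.2] r [ 0.  0. -0.]
```

Call:
jog_arm(targets=[{"dx":0,"dy":0,"dz":0.7,"rx":0,"ry":0,"rz":0,"gripper":1},{"dx":0,"dy":0,"dz":1.2,"rx":0,"ry":0,"rz":0,"gripper":1},{"dx":0,"dy":0,"dz":1.2,"rx":0,"ry":0,"rz":0,"gripper":0},{"dx":0,"dy":0,"dz":1.2,"rx":0,"ry":0,"rz":0,"gripper":0},{"dx":0,"dy":0,"dz":1.2,"rx":0,"ry":0,"rz":0,"gripper":0},{"dx":0,"dy":0,"dz":1.2,"rx":0,"ry":0,"rz":0,"gripper":0},{"dx":0,"dy":0,"dz":1.2,"rx":0,"ry":0,"rz":0,"gripper":0},{"dx":0,"dy":0,"dz":1.2,"rx":0,"ry":0,"rz":0,"gripper":0}])

```text
t: 10.88
eef_pos: [0.4789, 0.1186, 0.0378]
ee_rot: [-3.142, 0.0, -3.092]
force: [-0.1, -0.5, -0.4]
width: 0.0869
gripper_force: 0.0
```

Call:
jog_arm(targets=[{"dx":0,"dy":0,"dz":-15,"rx":0,"ry":0,"rz":0,"gripper":0},{"dx":0,"dy":0,"dz":-45,"rx":0,"ry":0,"rz":0,"gripper":0},{"dx":0,"dy":0,"dz":-75,"rx":0,"ry":0,"rz":0,"gripper":0},{"dx":0,"dy":-30,"dz":-100,"rx":0,"ry":0,"rz":0,"gripper":0},{"dx":0,"dy":-65,"dz":-100,"rx":0,"ry":0,"rz":0,"gripper":0},{"dx":0,"dy":-100,"dz":-100,"rx":0,"ry":0,"rz":0,"gripper":0},{"dx":-5,"dy":-124,"dz":-100,"rx":0,"ry":0,"rz":0,"gripper":0},{"dx":-5,"dy":-124,"dz":-100,"rx":0,"ry":0,"rz":0,"gripper":0}])

```text
t: 11.55
eef_pos: [0.4901, -0.0081, 0.138]
ee_rot: [-3.141, 0.0, -3.094]
force: [0.3, 0.7, 0.4]
width: 0.0881
gripper_force: 0.0
```

```bash
python3 - <<'E'
from h import *
to(479.5,-5,39)
f=arm.grab_frame('wrist');tins(f)
f=arm.grab_frame('scene');tins(f)
to(479.5,-5,39)
E
```

```text
t 11.55 pos [490.1  -8.1 138. ] rot [-3.141  0.    -3.094] F [0.3  0.67 0.41] M [ 0.052 -0.063 -0.007] w 0.0881 gf 0.0 q [ 0.39  0.16 -0.54  0.   -0.87 -1.91]
d [10.4  3.6 99. ] r [-0.     0.    -0.003]
tin [468.2  -6.3] size [ 60.1 124.8] axis deg 2.6 z 0.0476 [214  79  92 178] mean [464.8  -6.2  47.4]
tin [ 476.2 -136. ] size [ 60.3 118.7] axis deg 2.7 z 0.0476 [ 13  87 108 170] mean [ 464.2 -133.7   47.4]
tin [465.7 117.2] size [ 59.6 116.4] axis deg 3.3 z 0.0475 [390  91 105 166] mean [454.6 114.4  47.4]
tin [ 489.7 -133.6] size [ 62.7 141.8] axis deg 3.6 z 0.0474 [198 172  31  29] mean [ 494.5 -132.5   47.3]
tin [480.8  -2.9] size [ 61.  140.6] axis deg 4.2 z 0.0474 [232 181  30  30] mean [475.7  -5.3  47.2]
tin [478.1 120. ] size [ 60.  140.4] axis deg 2.4 z 0.0476 [265 190  28  33] mean [497.  123.2  47.2]
t 11.65 pos [490.   -5.9 137.8] rot [ 3.142 -0.    -3.094] F [-0.32  0.38 -0.12] M [ 0.047  0.014 -0.043] w 0.0877 gf 0.0 q [ 0.39  0.16 -0.54 -0.   -0.87 -1.91]
d [10.5  1.4 98.8] r [ 0.    -0.    -0.003]
```

The left tin lies flat. Now I'll grasp, lift and swing the middle tin.

Call:
jog_arm(targets=[{"dx":5,"dy":1,"dz":10,"rx":0,"ry":0,"rz":0,"gripper":0},{"dx":11,"dy":1,"dz":25,"rx":0,"ry":0,"rz":0,"gripper":0},{"dx":11,"dy":1,"dz":45,"rx":0,"ry":0,"rz":0,"gripper":0},{"dx":11,"dy":1,"dz":65,"rx":0,"ry":0,"rz":0,"gripper":0},{"dx":11,"dy":1,"dz":82,"rx":0,"ry":0,"rz":0,"gripper":0},{"dx":11,"dy":1,"dz":93,"rx":0,"ry":0,"rz":0,"gripper":0},{"dx":11,"dy":1,"dz":99,"rx":0,"ry":0,"rz":0,"gripper":0},{"dx":11,"dy":1,"dz":99,"rx":0,"ry":0,"rz":0,"gripper":0}])

```text
t: 12.32
eef_pos: [0.4782, -0.0041, 0.0376]
ee_rot: [-3.141, -0.003, -3.091]
force: [-0.5, 0.4, 0.6]
width: 0.0877
gripper_force: 0.0
```

Call:
jog_arm(targets=[{"dx":0,"dy":0,"dz":0,"rx":0,"ry":0,"rz":0,"gripper":1},{"dx":0,"dy":0,"dz":0,"rx":0,"ry":0,"rz":0,"gripper":1},{"dx":0,"dy":0,"dz":0,"rx":0,"ry":0,"rz":0,"gripper":1},{"dx":0,"dy":0,"dz":0,"rx":0,"ry":0,"rz":0,"gripper":1},{"dx":0,"dy":0,"dz":0,"rx":0,"ry":0,"rz":0,"gripper":1},{"dx":0,"dy":0,"dz":0,"rx":0,"ry":0,"rz":0,"gripper":1},{"dx":0,"dy":0,"dz":0,"rx":0,"ry":0,"rz":0,"gripper":1},{"dx":0,"dy":0,"dz":0,"rx":0,"ry":0,"rz":0,"gripper":1}], force=50)

```text
t: 12.98
eef_pos: [0.4793, -0.0046, 0.0395]
ee_rot: [3.141, 0.001, -3.092]
force: [-1.2, -0.2, 6.0]
width: 0.0599
gripper_force: 50.0
```

```bash
python3 -c "
from h import *
st()"
```

```text
t 12.98 pos [479.3  -4.6  39.5] rot [ 3.141e+00  1.000e-03 -3.092e+00] F [-1.18 -0.18  6.04] M [-0.021  0.513 -0.052] w 0.0599 gf 50.0 q [ 0.4   0.29 -0.67  0.   -0.61 -1.92]
```

Call:
jog_arm(targets=[{"dx":0,"dy":0,"dz":-8,"rx":0,"ry":0,"rz":0,"gripper":1},{"dx":0,"dy":0,"dz":-25,"rx":0,"ry":0,"rz":0,"gripper":1},{"dx":0,"dy":0,"dz":-45,"rx":0,"ry":0,"rz":0,"gripper":1},{"dx":0,"dy":0,"dz":-65,"rx":0,"ry":0,"rz":0,"gripper":1},{"dx":0,"dy":0,"dz":-85,"rx":0,"ry":0,"rz":0,"gripper":1},{"dx":0,"dy":0,"dz":-95,"rx":0,"ry":0,"rz":0,"gripper":1},{"dx":0,"dy":0,"dz":-100,"rx":0,"ry":0,"rz":0,"gripper":1},{"dx":0,"dy":0,"dz":-100,"rx":0,"ry":0,"rz":0,"gripper":1}])

```text
t: 13.65
eef_pos: [0.4791, -0.0045, 0.1398]
ee_rot: [3.141, 0.001, -3.092]
force: [0.6, 0.5, -4.1]
width: 0.0598
gripper_force: 50.0
```

Call:
jog_arm(targets=[{"dx":0,"dy":0,"dz":0,"rx":0,"ry":0,"rz":0,"gripper":1},{"dx":0,"dy":0,"dz":0,"rx":0,"ry":0,"rz":0,"gripper":1},{"dx":0,"dy":0,"dz":0,"rx":0,"ry":0,"rz":0,"gripper":1},{"dx":-35,"dy":0,"dz":0,"rx":0,"ry":0,"rz":0,"gripper":1},{"dx":-70,"dy":0,"dz":0,"rx":0,"ry":0,"rz":0,"gripper":1},{"dx":-100,"dy":0,"dz":0,"rx":0,"ry":0,"rz":0,"gripper":1},{"dx":-100,"dy":0,"dz":0,"rx":0,"ry":0,"rz":0,"gripper":1},{"dx":-100,"dy":0,"dz":0,"rx":0,"ry":0,"rz":0,"gripper":1}])

```text
t: 14.32
eef_pos: [0.5795, 0.0003, 0.1369]
ee_rot: [-3.141, -0.003, -3.093]
force: [-0.4, -0.0, -4.9]
width: 0.0597
gripper_force: 50.0
```

```bash
python3 -c "
from h import *
avg(8);avg(16)"
```

```text
M mean [-0.017  0.019 -0.016] sem [0.014 0.016 0.012]
M mean [-0.016 -0.018 -0.001] sem [0.009 0.006 0.008]
```

Call:
jog_arm(targets=[{"dx":35,"dy":0,"dz":0,"rx":0,"ry":0,"rz":0,"gripper":1},{"dx":70,"dy":0,"dz":0,"rx":0,"ry":0,"rz":0,"gripper":1},{"dx":100,"dy":0,"dz":0,"rx":0,"ry":0,"rz":0,"gripper":1},{"dx":100,"dy":0,"dz":0,"rx":0,"ry":0,"rz":0,"gripper":1},{"dx":100,"dy":0,"dz":0,"rx":0,"ry":0,"rz":0,"gripper":1},{"dx":100,"dy":0,"dz":0,"rx":0,"ry":0,"rz":0,"gripper":1},{"dx":100,"dy":0,"dz":0,"rx":0,"ry":0,"rz":0,"gripper":1},{"dx":100,"dy":0,"dz":0,"rx":0,"ry":0,"rz":0,"gripper":1}])

```text
t: 16.18
eef_pos: [0.4797, -0.0044, 0.1389]
ee_rot: [-3.142, 0.0, -3.092]
force: [0.2, -0.3, -4.1]
width: 0.0598
gripper_force: 50.0
```

```bash
python3 -c "
from h import *
avg(8);avg(16)
to(479.3,-4.6,39.5)"
```

```text
M mean [-0.016 -0.021  0.023] sem [0.009 0.012 0.006]
M mean [-0.007 -0.022 -0.004] sem [0.007 0.007 0.009]
t 17.38 pos [478.9  -4.6 138.8] rot [-3.142 -0.    -3.092] F [ 0.5   0.46 -4.45] M [0.028 0.007 0.073] w 0.0596 gf 50.0 q [ 0.4   0.14 -0.56 -0.   -0.87 -1.92]
d [-0.4 -0.  99.3] r [-0. -0. -0.]
```

The middle tin shows no change (−0.018 against −0.022), so it is packed. I'll set it back and go on to the right tin at about (488,−135).

Call:
jog_arm(targets=[{"dx":0,"dy":0,"dz":12,"rx":0,"ry":0,"rz":0,"gripper":1},{"dx":0,"dy":0,"dz":30,"rx":0,"ry":0,"rz":0,"gripper":1},{"dx":0,"dy":0,"dz":50,"rx":0,"ry":0,"rz":0,"gripper":1},{"dx":0,"dy":0,"dz":68,"rx":0,"ry":0,"rz":0,"gripper":1},{"dx":0,"dy":0,"dz":82,"rx":0,"ry":0,"rz":0,"gripper":1},{"dx":0,"dy":0,"dz":91,"rx":0,"ry":0,"rz":0,"gripper":1},{"dx":0,"dy":0,"dz":96,"rx":0,"ry":0,"rz":0,"gripper":1},{"dx":0,"dy":0,"dz":98,"rx":0,"ry":0,"rz":0,"gripper":1}])

```text
t: 18.05
eef_pos: [0.4789, -0.0046, 0.0404]
ee_rot: [-3.141, -0.001, -3.092]
force: [0.6, -0.2, -4.3]
width: 0.0597
gripper_force: 50.0
```

Call:
jog_arm(targets=[{"dx":0,"dy":0,"dz":1.2,"rx":0,"ry":0,"rz":0,"gripper":1},{"dx":0,"dy":0,"dz":2.4,"rx":0,"ry":0,"rz":0,"gripper":1},{"dx":0,"dy":0,"dz":2.4,"rx":0,"ry":0,"rz":0,"gripper":1},{"dx":0,"dy":0,"dz":2.4,"rx":0,"ry":0,"rz":0,"gripper":0},{"dx":0,"dy":0,"dz":2.4,"rx":0,"ry":0,"rz":0,"gripper":0},{"dx":0,"dy":0,"dz":2.4,"rx":0,"ry":0,"rz":0,"gripper":0},{"dx":0,"dy":0,"dz":2.4,"rx":0,"ry":0,"rz":0,"gripper":0},{"dx":0,"dy":0,"dz":2.4,"rx":0,"ry":0,"rz":0,"gripper":0}])

```text
t: 18.72
eef_pos: [0.4793, -0.0045, 0.0387]
ee_rot: [3.141, 0.001, -3.092]
force: [0.1, 0.6, 0.1]
width: 0.0853
gripper_force: 0.0
```

Call:
jog_arm(targets=[{"dx":0,"dy":0,"dz":-15,"rx":0,"ry":0,"rz":0,"gripper":0},{"dx":0,"dy":0,"dz":-45,"rx":0,"ry":0,"rz":0,"gripper":0},{"dx":0,"dy":0,"dz":-75,"rx":0,"ry":0,"rz":0,"gripper":0},{"dx":0,"dy":-30,"dz":-100,"rx":0,"ry":0,"rz":0,"gripper":0},{"dx":-5,"dy":-65,"dz":-100,"rx":0,"ry":0,"rz":0,"gripper":0},{"dx":-3,"dy":-100,"dz":-100,"rx":0,"ry":0,"rz":0,"gripper":0},{"dx":-2,"dy":-130,"dz":-100,"rx":0,"ry":0,"rz":0,"gripper":0},{"dx":-2,"dy":-130,"dz":-100,"rx":0,"ry":0,"rz":0,"gripper":0}])

```text
t: 19.38
eef_pos: [0.4871, -0.1379, 0.1385]
ee_rot: [-3.141, -0.0, -3.095]
force: [-0.2, -0.4, -0.3]
width: 0.0878
gripper_force: 0.0
```

```bash
python3 - <<'E'
from h import *
f=arm.grab_frame('wrist');tins(f)
f=arm.grab_frame('scene');tins(f)
to(488,-135.5,39)
E
```

```text
tin [ 471.  -136.6] size [ 60.1 114.7] axis deg 3.0 z 0.0476 [213  96  90 161] mean [ 467.6 -136.8   47.5]
tin [465.1  -6.6] size [ 58.7 110.9] axis deg 2.7 z 0.0475 [402  99  99 158] mean [450.3 -10.1  47.4]
tin [ 486.5 -134.8] size [ 61.9 146.2] axis deg 2.7 z 0.0477 [199 172  31  29] mean [ 492.8 -132.1   47.5]
tin [480.8  -3.7] size [ 56.8 143.1] axis deg 4.0 z 0.0475 [232 181  29  30] mean [486.3  -1.9  47.3]
tin [477.7 120.1] size [ 59.8 145.6] axis deg 3.1 z 0.0475 [265 190  29  33] mean [484.3 122.3  47.3]
t 19.48 pos [ 487.2 -135.4  138.3] rot [ 3.142 -0.    -3.095] F [0.66 0.06 0.22] M [-0.018 -0.011 -0.014] w 0.0873 gf 0.0 q [ 0.12  0.19 -0.51 -0.   -0.88 -1.64]
d [-0.8 -0.1 99.3] r [ 0.    -0.    -0.003]
```

Call:
jog_arm(targets=[{"dx":0,"dy":0,"dz":10,"rx":0,"ry":0,"rz":0,"gripper":0},{"dx":0,"dy":0,"dz":25,"rx":0,"ry":0,"rz":0,"gripper":0},{"dx":0,"dy":0,"dz":45,"rx":0,"ry":0,"rz":0,"gripper":0},{"dx":0,"dy":0,"dz":65,"rx":0,"ry":0,"rz":0,"gripper":0},{"dx":0,"dy":0,"dz":82,"rx":0,"ry":0,"rz":0,"gripper":0},{"dx":0,"dy":0,"dz":93,"rx":0,"ry":0,"rz":0,"gripper":0},{"dx":0,"dy":0,"dz":99,"rx":0,"ry":0,"rz":0,"gripper":0},{"dx":0,"dy":0,"dz":99,"rx":0,"ry":0,"rz":0,"gripper":0}])

```text
t: 20.15
eef_pos: [0.4865, -0.1335, 0.0378]
ee_rot: [-3.142, -0.003, -3.09]
force: [0.7, 0.5, -0.3]
width: 0.0874
gripper_force: 0.0
```

Call:
jog_arm(targets=[{"dx":0,"dy":0,"dz":0,"rx":0,"ry":0,"rz":0,"gripper":1},{"dx":0,"dy":0,"dz":0,"rx":0,"ry":0,"rz":0,"gripper":1},{"dx":0,"dy":0,"dz":0,"rx":0,"ry":0,"rz":0,"gripper":1},{"dx":0,"dy":0,"dz":0,"rx":0,"ry":0,"rz":0,"gripper":1},{"dx":0,"dy":0,"dz":0,"rx":0,"ry":0,"rz":0,"gripper":1},{"dx":0,"dy":0,"dz":0,"rx":0,"ry":0,"rz":0,"gripper":1},{"dx":0,"dy":0,"dz":0,"rx":0,"ry":0,"rz":0,"gripper":1},{"dx":0,"dy":0,"dz":0,"rx":0,"ry":0,"rz":0,"gripper":1}], force=50)

```text
t: 20.82
eef_pos: [0.4878, -0.1344, 0.0401]
ee_rot: [-3.141, 0.001, -3.092]
force: [-1.2, 1.0, 5.9]
width: 0.0594
gripper_force: 50.0
```

```bash
python3 -c "
from h import *
st()"
```

```text
t 20.82 pos [ 487.8 -134.4   40.1] rot [-3.141e+00  1.000e-03 -3.092e+00] F [-1.18  1.01  5.93] M [0.015 0.413 0.062] w 0.0594 gf 50.0 q [ 0.12  0.33 -0.61  0.   -0.64 -1.64]
```

Call:
jog_arm(targets=[{"dx":0,"dy":0,"dz":-8,"rx":0,"ry":0,"rz":0,"gripper":1},{"dx":0,"dy":0,"dz":-25,"rx":0,"ry":0,"rz":0,"gripper":1},{"dx":0,"dy":0,"dz":-45,"rx":0,"ry":0,"rz":0,"gripper":1},{"dx":0,"dy":0,"dz":-65,"rx":0,"ry":0,"rz":0,"gripper":1},{"dx":0,"dy":0,"dz":-85,"rx":0,"ry":0,"rz":0,"gripper":1},{"dx":0,"dy":0,"dz":-95,"rx":0,"ry":0,"rz":0,"gripper":1},{"dx":0,"dy":0,"dz":-100,"rx":0,"ry":0,"rz":0,"gripper":1},{"dx":0,"dy":0,"dz":-100,"rx":0,"ry":0,"rz":0,"gripper":1}])

```text
t: 21.48
eef_pos: [0.4875, -0.1342, 0.1401]
ee_rot: [3.141, 0.001, -3.092]
force: [0.1, -0.1, -5.4]
width: 0.0599
gripper_force: 50.0
```

Call:
jog_arm(targets=[{"dx":0,"dy":0,"dz":0,"rx":0,"ry":0,"rz":0,"gripper":1},{"dx":0,"dy":0,"dz":0,"rx":0,"ry":0,"rz":0,"gripper":1},{"dx":0,"dy":0,"dz":0,"rx":0,"ry":0,"rz":0,"gripper":1},{"dx":-35,"dy":0,"dz":0,"rx":0,"ry":0,"rz":0,"gripper":1},{"dx":-70,"dy":0,"dz":0,"rx":0,"ry":0,"rz":0,"gripper":1},{"dx":-100,"dy":0,"dz":0,"rx":0,"ry":0,"rz":0,"gripper":1},{"dx":-100,"dy":0,"dz":0,"rx":0,"ry":0,"rz":0,"gripper":1},{"dx":-100,"dy":0,"dz":0,"rx":0,"ry":0,"rz":0,"gripper":1}])

```text
t: 22.15
eef_pos: [0.588, -0.1292, 0.1375]
ee_rot: [-3.142, -0.003, -3.092]
force: [-0.6, 0.2, -4.9]
width: 0.06
gripper_force: 50.0
```

```bash
python3 -c "
from h import *
avg(8);avg(16)"
```

```text
M mean [-0.017  0.002 -0.007] sem [0.007 0.018 0.007]
M mean [-0.021 -0.009  0.011] sem [0.008 0.007 0.009]
```

Call:
jog_arm(targets=[{"dx":35,"dy":0,"dz":0,"rx":0,"ry":0,"rz":0,"gripper":1},{"dx":70,"dy":0,"dz":0,"rx":0,"ry":0,"rz":0,"gripper":1},{"dx":100,"dy":0,"dz":0,"rx":0,"ry":0,"rz":0,"gripper":1},{"dx":100,"dy":0,"dz":0,"rx":0,"ry":0,"rz":0,"gripper":1},{"dx":100,"dy":0,"dz":0,"rx":0,"ry":0,"rz":0,"gripper":1},{"dx":100,"dy":0,"dz":0,"rx":0,"ry":0,"rz":0,"gripper":1},{"dx":100,"dy":0,"dz":0,"rx":0,"ry":0,"rz":0,"gripper":1},{"dx":100,"dy":0,"dz":0,"rx":0,"ry":0,"rz":0,"gripper":1}])

```text
t: 24.02
eef_pos: [0.4883, -0.1342, 0.1394]
ee_rot: [-3.142, 0.0, -3.092]
force: [-0.1, -1.4, -4.3]
width: 0.0596
gripper_force: 50.0
```

```bash
python3 -c "
from h import *
avg(8);avg(16)
to(487.8,-134.4,40)"
```

```text
M mean [-0.017 -0.015  0.008] sem [0.008 0.009 0.01 ]
M mean [-0.007 -0.016  0.004] sem [0.011 0.008 0.008]
t 25.22 pos [ 487.4 -134.3  139.5] rot [-3.142 -0.    -3.092] F [-0.45 -0.64 -4.74] M [ 0.049 -0.053  0.035] w 0.0598 gf 50.0 q [ 0.12  0.18 -0.51  0.   -0.88 -1.64]
d [-0.4 -0.1 99.5] r [-0. -0. -0.]
```

The right tin is packed (−0.009 against −0.016), so the left one holds the balls. I'll set the right tin back and return to the left.

Call:
jog_arm(targets=[{"dx":0,"dy":0,"dz":12,"rx":0,"ry":0,"rz":0,"gripper":1},{"dx":0,"dy":0,"dz":30,"rx":0,"ry":0,"rz":0,"gripper":1},{"dx":0,"dy":0,"dz":50,"rx":0,"ry":0,"rz":0,"gripper":1},{"dx":0,"dy":0,"dz":68,"rx":0,"ry":0,"rz":0,"gripper":1},{"dx":0,"dy":0,"dz":82,"rx":0,"ry":0,"rz":0,"gripper":1},{"dx":0,"dy":0,"dz":91,"rx":0,"ry":0,"rz":0,"gripper":1},{"dx":0,"dy":0,"dz":96,"rx":0,"ry":0,"rz":0,"gripper":1},{"dx":0,"dy":0,"dz":98,"rx":0,"ry":0,"rz":0,"gripper":1}])

```text
t: 25.88
eef_pos: [0.4874, -0.1344, 0.041]
ee_rot: [-3.141, -0.001, -3.092]
force: [-0.1, 0.1, -4.3]
width: 0.0603
gripper_force: 50.0
```

Call:
jog_arm(targets=[{"dx":0,"dy":0,"dz":1.2,"rx":0,"ry":0,"rz":0,"gripper":1},{"dx":0,"dy":0,"dz":2.4,"rx":0,"ry":0,"rz":0,"gripper":1},{"dx":0,"dy":0,"dz":2.4,"rx":0,"ry":0,"rz":0,"gripper":1},{"dx":0,"dy":0,"dz":2.4,"rx":0,"ry":0,"rz":0,"gripper":0},{"dx":0,"dy":0,"dz":2.4,"rx":0,"ry":0,"rz":0,"gripper":0},{"dx":0,"dy":0,"dz":2.4,"rx":0,"ry":0,"rz":0,"gripper":0},{"dx":0,"dy":0,"dz":2.4,"rx":0,"ry":0,"rz":0,"gripper":0},{"dx":0,"dy":0,"dz":2.4,"rx":0,"ry":0,"rz":0,"gripper":0}])

```text
t: 26.55
eef_pos: [0.4877, -0.1343, 0.0393]
ee_rot: [3.142, 0.001, -3.092]
force: [0.5, -0.1, -1.0]
width: 0.0853
gripper_force: 0.0
```

Call:
jog_arm(targets=[{"dx":0,"dy":0,"dz":-15,"rx":0,"ry":0,"rz":0,"gripper":0},{"dx":0,"dy":0,"dz":-45,"rx":0,"ry":0,"rz":0,"gripper":0},{"dx":0,"dy":0,"dz":-75,"rx":0,"ry":0,"rz":0,"gripper":0},{"dx":-1,"dy":25,"dz":-100,"rx":0,"ry":0,"rz":0,"gripper":0},{"dx":-1,"dy":60,"dz":-100,"rx":0,"ry":0,"rz":0,"gripper":0},{"dx":-2,"dy":95,"dz":-100,"rx":0,"ry":0,"rz":0,"gripper":0},{"dx":-3,"dy":130,"dz":-100,"rx":0,"ry":0,"rz":0,"gripper":0},{"dx":-3,"dy":165,"dz":-100,"rx":0,"ry":0,"rz":0,"gripper":0}])

```text
t: 27.22
eef_pos: [0.4821, 0.0321, 0.1395]
ee_rot: [3.141, 0.001, -3.092]
force: [0.5, 0.5, 0.1]
width: 0.088
gripper_force: 0.0
```

Call:
jog_arm(targets=[{"dx":0,"dy":35,"dz":0,"rx":0,"ry":0,"rz":0,"gripper":0},{"dx":0,"dy":65,"dz":0,"rx":0,"ry":0,"rz":0,"gripper":0},{"dx":-1,"dy":82,"dz":0,"rx":0,"ry":0,"rz":0,"gripper":0},{"dx":-1,"dy":88,"dz":0,"rx":0,"ry":0,"rz":0,"gripper":0},{"dx":-1,"dy":88,"dz":0,"rx":0,"ry":0,"rz":0,"gripper":0},{"dx":-1,"dy":88,"dz":0,"rx":0,"ry":0,"rz":0,"gripper":0},{"dx":-1,"dy":88,"dz":0,"rx":0,"ry":0,"rz":0,"gripper":0},{"dx":-1,"dy":88,"dz":0,"rx":0,"ry":0,"rz":0,"gripper":0}])

```text
t: 27.88
eef_pos: [0.4788, 0.1174, 0.139]
ee_rot: [-3.141, -0.0, -3.093]
force: [-0.9, -0.3, 0.2]
width: 0.0875
gripper_force: 0.0
```

```bash
python3 - <<'E'
from h import *
f=arm.grab_frame('wrist');tins(f)
f=arm.grab_frame('scene');tins(f)
to(479,118.5,39)
E
```

```text
tin [465.3  -4.8] size [ 60.3 118.7] axis deg 2.9 z 0.0476 [ 24  88 105 169] mean [455.4  -2.8  47.4]
tin [461.9 117.3] size [ 60.1 116.9] axis deg 2.7 z 0.0475 [211  93  91 164] mean [459.  117.4  47.4]
tin [ 488.8 -132.5] size [ 61.2 144.3] axis deg 2.9 z 0.0475 [198 172  32  29] mean [ 493.8 -130.3   47.1]
tin [480.2  -3.7] size [ 61.  144.8] axis deg 2.8 z 0.0475 [232 181  30  30] mean [486.2  -2.9  47.4]
tin [429.2 116.4] size [45.9 59.6] axis deg -85.1 z 0.048 [274 190  20   9] mean [427.9 112.   47.9]
tin [540.1 135.1] size [19.  33.9] axis deg -81.9 z 0.046 [271 217  12   6] mean [541.6 139.2  45.8]
t 27.98 pos [478.9 117.7 139.1] rot [ 3.142  0.    -3.093] F [-1.29 -1.19 -0.15] M [-0.025  0.05  -0.04 ] w 0.0877 gf 0.0 q [ 0.64  0.16 -0.53 -0.   -0.88 -2.16]
d [-1.000e-01  8.000e-01  1.001e+02] r [ 0.     0.    -0.002]
```

All three lie flat. I'll grasp the left tin again, lift it and carry it across.

Call:
jog_arm(targets=[{"dx":0,"dy":1,"dz":10,"rx":0,"ry":0,"rz":0,"gripper":0},{"dx":0,"dy":1,"dz":25,"rx":0,"ry":0,"rz":0,"gripper":0},{"dx":0,"dy":1,"dz":45,"rx":0,"ry":0,"rz":0,"gripper":0},{"dx":0,"dy":1,"dz":65,"rx":0,"ry":0,"rz":0,"gripper":0},{"dx":0,"dy":1,"dz":82,"rx":0,"ry":0,"rz":0,"gripper":0},{"dx":0,"dy":1,"dz":93,"rx":0,"ry":0,"rz":0,"gripper":0},{"dx":0,"dy":1,"dz":100,"rx":0,"ry":0,"rz":0,"gripper":0},{"dx":0,"dy":1,"dz":100,"rx":0,"ry":0,"rz":0,"gripper":0}])

```text
t: 28.65
eef_pos: [0.4779, 0.1187, 0.0373]
ee_rot: [-3.14, -0.003, -3.093]
force: [0.1, -0.6, 0.2]
width: 0.0877
gripper_force: 0.0
```

Call:
jog_arm(targets=[{"dx":0,"dy":0,"dz":0,"rx":0,"ry":0,"rz":0,"gripper":1},{"dx":0,"dy":0,"dz":0,"rx":0,"ry":0,"rz":0,"gripper":1},{"dx":0,"dy":0,"dz":0,"rx":0,"ry":0,"rz":0,"gripper":1},{"dx":0,"dy":0,"dz":0,"rx":0,"ry":0,"rz":0,"gripper":1},{"dx":0,"dy":0,"dz":0,"rx":0,"ry":0,"rz":0,"gripper":1},{"dx":0,"dy":0,"dz":0,"rx":0,"ry":0,"rz":0,"gripper":1},{"dx":0,"dy":0,"dz":0,"rx":0,"ry":0,"rz":0,"gripper":1},{"dx":0,"dy":0,"dz":0,"rx":0,"ry":0,"rz":0,"gripper":1}], force=50)

```text
t: 29.32
eef_pos: [0.4791, 0.1196, 0.0397]
ee_rot: [3.141, 0.001, -3.092]
force: [-1.7, -1.0, 6.1]
width: 0.0597
gripper_force: 50.0
```

Call:
jog_arm(targets=[{"dx":0,"dy":0,"dz":-8,"rx":0,"ry":0,"rz":0,"gripper":1},{"dx":0,"dy":0,"dz":-28,"rx":0,"ry":0,"rz":0,"gripper":1},{"dx":0,"dy":0,"dz":-53,"rx":0,"ry":0,"rz":0,"gripper":1},{"dx":0,"dy":0,"dz":-80,"rx":0,"ry":0,"rz":0,"gripper":1},{"dx":0,"dy":0,"dz":-107,"rx":0,"ry":0,"rz":0,"gripper":1},{"dx":0,"dy":0,"dz":-132,"rx":0,"ry":0,"rz":0,"gripper":1},{"dx":0,"dy":0,"dz":-150,"rx":0,"ry":0,"rz":0,"gripper":1},{"dx":0,"dy":0,"dz":-160,"rx":0,"ry":0,"rz":0,"gripper":1}])

```text
t: 29.98
eef_pos: [0.4791, 0.1198, 0.2016]
ee_rot: [3.14, 0.002, -3.092]
force: [0.3, -0.2, -4.4]
width: 0.0598
gripper_force: 50.0
```

Call:
jog_arm(targets=[{"dx":-10,"dy":0,"dz":0,"rx":0,"ry":0,"rz":0,"gripper":1},{"dx":-35,"dy":0,"dz":0,"rx":0,"ry":0,"rz":0,"gripper":1},{"dx":-65,"dy":0,"dz":0,"rx":0,"ry":0,"rz":0,"gripper":1},{"dx":-95,"dy":0,"dz":0,"rx":0,"ry":0,"rz":0,"gripper":1},{"dx":-125,"dy":0,"dz":0,"rx":0,"ry":0,"rz":0,"gripper":1},{"dx":-150,"dy":0,"dz":0,"rx":0,"ry":0,"rz":0,"gripper":1},{"dx":-160,"dy":0,"dz":0,"rx":0,"ry":0,"rz":0,"gripper":1},{"dx":-160,"dy":0,"dz":0,"rx":0,"ry":0,"rz":0,"gripper":1}])

```text
t: 30.65
eef_pos: [0.64, 0.1271, 0.1958]
ee_rot: [-3.14, -0.004, -3.093]
force: [1.2, 1.1, -4.0]
width: 0.0594
gripper_force: 50.0
```

Call:
jog_arm(targets=[{"dx":0,"dy":0,"dz":0,"rx":0,"ry":0,"rz":0,"gripper":1},{"dx":0,"dy":0,"dz":0,"rx":0,"ry":0,"rz":0,"gripper":1},{"dx":0,"dy":0,"dz":0,"rx":0,"ry":0,"rz":0,"gripper":1},{"dx":0,"dy":0,"dz":0,"rx":0,"ry":0,"rz":0,"gripper":1},{"dx":0,"dy":0,"dz":0,"rx":0,"ry":0,"rz":0,"gripper":1},{"dx":0,"dy":0,"dz":0,"rx":0,"ry":0,"rz":0,"gripper":1},{"dx":0,"dy":0,"dz":0,"rx":0,"ry":0,"rz":0,"gripper":1},{"dx":0,"dy":0,"dz":0,"rx":0,"ry":0,"rz":0,"gripper":1}])

```text
t: 31.32
eef_pos: [0.6385, 0.1276, 0.1993]
ee_rot: [3.141, 0.0, -3.092]
force: [0.3, 0.5, -2.9]
width: 0.0597
gripper_force: 50.0
```

```bash
python3 - <<'E'
from h import *
avg(16);st()
f=arm.grab_frame('scene');tins(f);cv2.imwrite('pics/end.png',f['frame'][:,:,::-1])
E
```

```text
M mean [-0.029  0.027 -0.015] sem [0.007 0.007 0.007]
t 32.12 pos [638.6 127.5 199. ] rot [-3.142 -0.    -3.092] F [ 0.2   0.17 -4.56] M [-0.089 -0.005  0.002] w 0.0596 gf 50.0 q [ 0.5   0.35 -0.11  0.   -1.11 -2.02]
tin [ 486.4 -132.7] size [ 62.3 146.8] axis deg 3.1 z 0.0474 [198 172  31  29] mean [ 495.3 -130.6   47.2]
tin [520.1  -1.7] size [57.6 63.9] axis deg 4.9 z 0.0472 [232 194  17  17] mean [528.   -4.7  46.8]
```

View pics/end.png

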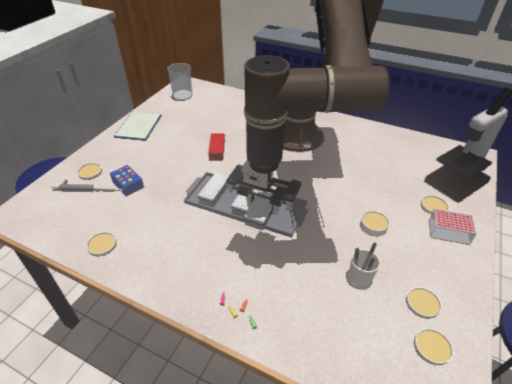

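The end view shows the left tin held level under the gripper at about (250,208). The other two are flat in the tray, and the plates, rack and cup are untouched. The moment after this forward swing (+0.027, against −0.064 after the backward one) again confirms the balls. I'm handing in.

```bash
python3 -c "
from station import arm
print(arm.job_done())"
```

```text
the job is handed in; nothing more can be done
None
```

The left tin is the one that rattles: I shook all three in order, then held it out level past the tray's far rim, underside about 16 cm above the bench; the job is handed in (no verdict came back).

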